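# Release the drive from its left-hand clamp and draw it out

### The job

The drive in the bench dock is held down by a clamp with a red knob on a LEFT-HAND thread. Loosen the knob by turning it clockwise (seen from above), taking fresh grips as needed, right up to the end of its thread, stopping when you feel the end stop and not wrenching against it; then take the drive by its blue fin, slide it forward along the rails, without lifting or forcing it, until it meets the yellow front stop, and let go. Leave the mouse, mug and heat sink alone.

Things in the scene. Friction and masses are not known exactly. Their poses are not given: they have to be found in the camera images.
- dock: Fixed drive dock. Origin on the desk under it; x points from its open front (robot side) to its back, y left, z up. Grey floor plate 270 x 136 mm, top 12 mm above the desk. Aluminium rails along x, 108 mm apart inside, tops at 28 mm. Back stop face at x=+126.5 mm. An aluminium bridge, 44 mm wide in x, crosses over the drive at x=+95 mm, from 52 to 62 mm above the desk.
- knob_mid (a point): Middle of the red knob (on its axis, half its height), at dock x=+95, y=0 mm. Upright fluted cylinder, 44 mm across, 32 mm tall. Left-hand thread: clockwise from above loosens and raises it 2.5 mm per rad. This point is about 86 mm above the desk screwed down and 93 mm at the solid end stop; 1.8 to 2.6 rad are left to turn at the start, how much is not known. Frame does not turn with the knob.
- bush: Rubber bush in the bridge under the knob: black 38 mm disc with a small yellow index tab, top 67 mm above the desk, which holds the thread's nut. It twists about the vertical 0.4 rad per N m and springs back; axes parallel to the dock's when relaxed. Turning the knob takes 0.14 N m (0.06 rad of twist). Past 0.2 rad (0.5 N m) it tears: at the end stop the hand may go on 0.1 rad at most.
- foot (a point): Centre of the underside of the clamp's foot: a 16 mm rubber disc under the bridge, on the knob's axis. It rises with the knob, from about 37 mm above the desk (screwed down) to 44 mm (end stop). At the start it dips into the pocket in the drive, whose top face is at 42 mm.
- caddy: Drive sled, 150 x 104 x 30 mm, 0.4 to 0.8 kg, lying on the dock floor, 2 mm spare to each rail. Origin: centre of underside; axes as the dock's. At dock x=+50 mm at the start, x=-22 mm at the front stop (72 mm travel). Pocket in its top 22 x 22 x 5 mm deep at x=+45 mm, where the clamp foot sits: it cannot slide until the foot is up. Slides with 3 to 9 N; use 20 N at most.
- fin (a point): Middle of the drive's blue pull fin: an upright block 40 mm long in x, 12 mm thick in y, 32 mm tall, on the drive's top face (42 to 74 mm above the desk). This point is 58 mm above the desk, 50 mm in front (-x) of the drive's origin, 100 mm in front of the knob's axis at the start.
- mouse: Loose black computer mouse, about 80 x 64 x 36 mm, on the desk beside the dock; origin under it. Leave alone.
- mug: Loose blue mug, 80 mm across, 90 mm tall; origin under its centre. Leave alone.
- heatsink: Loose aluminium finned heat sink, 70 x 70 x 32 mm; origin under its centre. Leave alone.
- stop (a point): Middle of the inner face of the yellow front stop bar across the rails, at dock x=-97 mm; the bar is 10 mm thick, top 24 mm above the desk.
Not all that is in view belongs to the job. Leave any brown, pink or turquoise look-alike of the caddy alone.

How it is judged:
By the outcome, as a careful person would: the job done as asked, in the order asked, and still so for the second after the job is handed in, with the robot touching nothing.
It also fails if it takes over 72 s, if anything falls off the work surface, if the arm or the gripper's body presses on something with over 40 N, if the wrist force passes 120 N, or if a joint passes its speed limit or range.

### The arm

A 7-joint arm with a two-finger parallel gripper is mounted at the origin on the work surface. World frame = base frame: x ahead of the robot, y to its left, z up, the work surface at z = 0. Lengths are in m, angles in rad, forces in N, time in s.
With the tool pointing down it reaches from about 0.4 to 0.85 m from the base axis. Payload 10.4 kg.
Tool frame: the origin (TCP) lies midway between the tips of the shut fingers; the grasp point (between the pads) lies 19 mm behind it (manip.hold_point_z is the distance from the TCP to the grasp point, in m); z points along the fingers, y is the line along which they close (so a half turn about z gives the same grasp; the last joint's range is limited). The gripper opens to 85 mm and grips with 20 to 120 N. Pads are 22 mm wide; open, the fingers measure 114 mm over their backs; the gripper's body (76 mm by 85 mm) begins 54 mm behind the grasp point. The pads swing forward as they close: fully open they stand 13 mm farther back than shut.
Start: joints at [-1.318, 0.332, -0.065, 1.46, 0.022, 1.35, -0.088], TCP at [0.17, 0.601, 0.207] pointing down, gripper open.
Joint ranges: [-2.6, 2.6], [-0.5, 2.12], [-1.47, 1.34], [0.16, 2.42], [-1.27, 4.41], [0.06, 2.06], [-2.6, 2.6]. Speed limits (rad/s): [2.22, 2.22, 2.79, 2.79, 3.14, 3.14, 3.14].

### API

Orientations are given as a unit quaternion [x, y, z, w].
In Python, from workcell import manip, eyes, job gives the robot as it stands.
- The arm moves only by the shell command python3 -m crank 'ROWS' [FORCE]. ROWS is JSON, a list that holds one entry, the list of rows, each a list of 7 numbers: the finger opening in cm, from 0 to 8.54, then the shift along the world's x, y, z in cm, then the turn, a rotation vector about the world's x, y, z in degrees. In form: [[[hand, x, y, z, ax, ay, az], ...]]. A call has 1 to 20 rows; each row shifts and turns the commanded pose from where the row before left it; what a row does not reach is not made up. A row lasts 1/8 s, in which the tool goes at most 62.5 mm and 10.7 degrees, less where a joint would pass 70% of its speed; a pose out of reach is approached as far as the arm can. A call with a gripper value outside its range is refused whole. The fingers move at their own pace and stop on an object; FORCE is the grip in N (left out, the last holds). Time passes only in rows, so rows that do not move let the fingers close. It gives the time, the measured TCP pose, the force, the opening and the grip force at its end, in the units of the state.
- manip.get_obs(): the state, without advancing time (a new reading comes with each control period).
- eyes.camera(name): name is "scene" or "top" or "wrist"; returns (picture, depth): 420x560x3 uint8, red, green, blue; 420x560 float32, m along the optical axis (not along the pixel's ray), 0 where there is no reading.
- eyes.camera_params(name): a dict with "fx", "fy", "cx", "cy" (pixels), "world_from_camera" (4x4, takes a point from camera to world coordinates); the wrist camera has in their place "hand_eye" (4x4, takes a point from camera to tool coordinates, whose origin is the TCP and whose axes are the flange's). Camera axes: x right, y down, z forward; pixel columns grow to the right and rows downward; lengths in m; the calibration is good to about 2 mm. A picture is of the moment at which its call begins: read the wrist's pose just before it. camera_params takes no time and is no camera call.
- job.hand_in(): hands the job in; it is judged then, once.
The state is a dict: "clock": time; "joint_pos": joint angles; "joint_velocities": joint speeds; "tau": joint torques, N m; "position": TCP position; "ee_rot": TCP orientation; "ft_force": force on the tool from outside, world axes, zero at the start; "torque": the same for the moment, N m; "grip_width": opening from 0.0 (shut) to 1.0 (fully open); "grasp_force": force on a finger pad.
Only numpy, scipy, OpenCV 4.12 (cv2) and the standard library are available. Lean on these libraries where they do the work, as an engineer would, in place of code of your own. Each camera call takes 0.05 s, during which the arm holds its last target. There are 200 camera calls.

## Working session

There is one attempt and no reset: what is moved stays moved. The work goes in short steps, Python scripts to look and compute and a shell command to move; the robot and the scene stay as the last step left them, time stands still between calls to the robot, and variables do not carry over. Pictures are saved under pics/ and viewed, at most 10 in all, crops included, and the job is handed in when it is done.

```bash
mkdir -p pics; ls; python3 - <<'E'
from workcell import manip, eyes, job
import cv2,numpy as np
o=manip.get_obs(); print(o, manip.hold_point_z)
for n in("scene","top"):
    p,d=eyes.camera(n); cv2.imwrite(f"pics/{n}0.png",p[:,:,::-1]); np.savez(f"{n}0.npz",p=p,d=d)
    print(n,eyes.camera_params(n))
print(eyes.camera_params("wrist"))
E
```

```text
pics
{'clock': 0.0, 'joint_pos': array([-1.31759573,  0.33289162, -0.06471211,  1.46097355,  0.02157915,
        1.34988996, -0.08849451]), 'joint_velocities': array([-1.55672560e-04,  4.47492408e-04, -5.35918868e-04,  2.45816198e-05,
        8.22246479e-04,  5.08371879e-04,  5.29538462e-04]), 'tau': array([-5.72228873e-04, -6.25452733e+01,  4.84745088e-02, -3.91596293e+01,
        1.60555582e-02,  9.93933761e-03,  6.27992267e-05]), 'position': array([0.17007605, 0.60097334, 0.20608826]), 'ee_rot': array([ 1.37446766e-01,  9.90508883e-01, -7.29695500e-04, -7.88880552e-05]), 'ft_force': array([-0.25111091,  0.04178012,  0.31856838]), 'torque': array([ 0.03482099, -0.03264624, -0.03595799]), 'grasp_force': 0.0, 'grip_width': 0.996492474247725} 0.0187
scene {'fx': 409.9564222361496, 'fy': 409.9564222361496, 'cx': 287.02062585200497, 'cy': 207.5445111625592, 'world_from_camera': array([[ 0.49681396,  0.53429259, -0.68389131,  1.33414667],
       [ 0.8678546 , -0.30773993,  0.39003144, -0.49616825],
       [-0.00206975, -0.78729128, -0.61657778,  0.75359055],
       [ 0.        ,  0.     
[... 256 characters left out ...]
.99603600e-01, -2.80209945e-02,  2.73238048e-03,
        -5.49107489e-02],
       [-9.00050433e-04, -6.51965588e-02, -9.97872035e-01,
         1.11965084e+00],
       [ 0.00000000e+00,  0.00000000e+00,  0.00000000e+00,
         1.00000000e+00]])}
{'fx': 297.035888587435, 'fy': 297.035888587435, 'cx': 280.2137362020273, 'cy': 212.78213109141896, 'hand_eye': array([[ 8.29456166e-04, -9.62741849e-01, -2.70420865e-01,
         6.86155039e-02],
       [ 9.99997005e-01,  1.75908372e-04,  2.44100740e-03,
         4.36671206e-04],
       [-2.30249068e-03, -2.70422080e-01,  9.62739112e-01,
        -1.65959283e-01],
       [ 0.00000000e+00,  0.00000000e+00,  0.00000000e+00,
         1.00000000e+00]])}
```

View pics/top0.png

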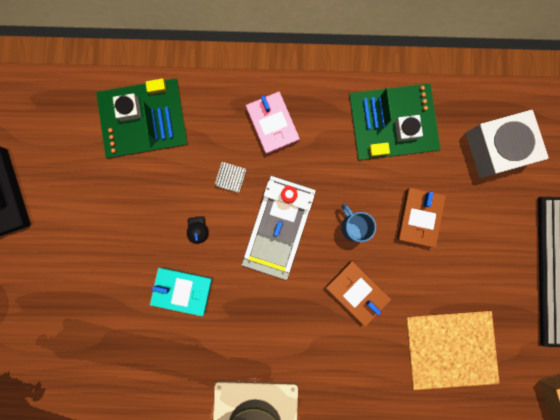

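View pics/scene0.png

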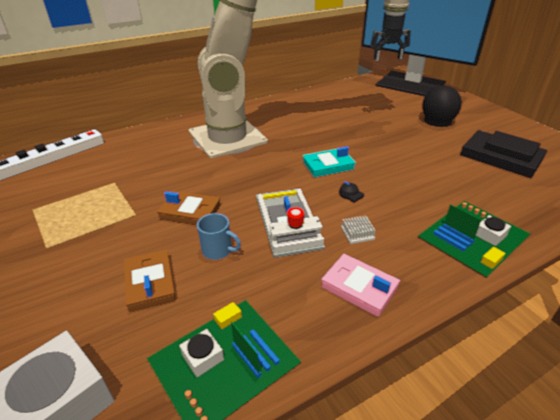

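The top view shows five blue-finned drives: pink (272,122), brown (422,218), brown (358,293), turquoise (181,291), and the grey one in the dock at (278,229). Only the last sits between rails under the red knob (289,194) with the yellow stop (267,264), so that is the one meant. I'll measure it and confirm in one crop.

```bash
cat > h.py <<'E'
import cv2,numpy as np
from workcell import manip, eyes, job
from scipy.spatial.transform import Rotation as R
def cast(P,W,uv,z):
    uv=np.atleast_2d(uv).astype(float)
    r=np.c_[(uv[:,0]-P['cx'])/P['fx'],(uv[:,1]-P['cy'])/P['fy'],np.ones(len(uv))]@W[:3,:3].T
    return W[:3,3]+r*((z-W[2,3])/r[:,2])[:,None]
def mask(p,c):
    h=cv2.cvtColor(p,cv2.COLOR_RGB2HSV); H,S,V=[h[...,i].astype(int) for i in range(3)]
    return {'red':((H<5)|(H>172))&(S>170)&(V>120),'blue':(H>100)&(H<125)&(S>150)&(V>60),
            'yellow':(H>22)&(H<35)&(S>150)&(V>120)}[c]
def blob(p,c,box):
    m=mask(p,c); x0,y0,x1,y1=box; k=np.zeros_like(m); k[y0:y1,x0:x1]=1; m=(m&k).astype(np.uint8)
    n,l,s,ce=cv2.connectedComponentsWithStats(m)
    if n<2: return None
    i=1+np.argmax(s[1:,4]); return np.argwhere(l==i)[:,::-1],ce[i]
E
python3 - <<'E'
from h import *
D=np.load('top0.npz');p,d=D['p'],D['d'];P=eyes.camera_params('top');W=P['world_from_camera']
box=(240,170,320,280)
for c,z in(('red',.102),('blue',.074),('yellow',.024)):
    px,ce=blob(p,c,box); zz=d[px[:,1],px[:,0]]
    r=np.c_[(px[:,0]-P['cx'])/P['fx'],(px[:,1]-P['cy'])/P['fy'],np.ones(len(px))]*zz[:,None]
    w=r@W[:3,:3].T+W[:3,3]
    top=w[:,2]>z-.006
    print(c,len(px),ce,cast(P,W,ce,z),'depth top mean',w[top].mean(0),top.sum())
    if c=='yellow':
        q=cast(P,W,px,.024)[:,:2]; e=np.linalg.svd(q-q.mean(0))[2][0]; print('bar dir',np.degrees(np.arctan2(*e[::-1])))
v=p[165:285,225:335,::-1]; cv2.imwrite('pics/crop.png',cv2.resize(v,None,fx=5,fy=5,interpolation=cv2.INTER_CUBIC))
E
```

```text
red 134 [288.62686567 194.35074627] [[ 0.63496548 -0.07588949  0.102     ]] depth top mean [ 0.6348175  -0.07588237  0.11278393] 126
blue 63 [277.68253968 228.46031746] [[ 0.5448073  -0.04944289  0.074     ]] depth top mean [ 0.5456918  -0.04991121  0.07449913] 59
yellow 132 [266.65151515 263.21212121] [[ 0.44739166 -0.02099753  0.024     ]] depth top mean [ 0.44843767 -0.02001179  0.02485494] 114
bar dir -106.63166804249006
```

View pics/crop.png

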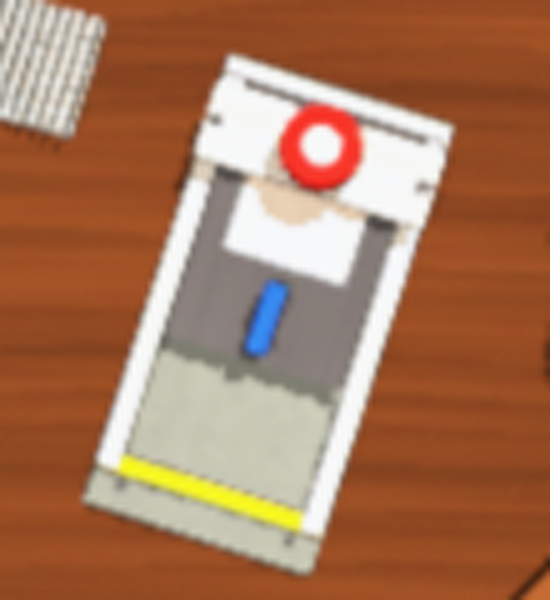

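Confirmed in the crop: grey drive with the blue fin (crop 265,318), red knob above the bridge (crop 320,147), and yellow stop below. Dock yaw is about −16.4° and the knob is near (0.635, −0.076). The hand's present orientation leaves a long clockwise range at the knob, so I'll hover there without turning.

```bash
python3 -m crank '[[[8.5,2.6,-3.8,0,0,0,0],[8.5,2.6,-3.8,0,0,0,0],[8.5,2.6,-3.8,0,0,0,0],[8.5,2.6,-3.8,0,0,0,0],[8.5,2.6,-3.8,0,0,0,0],[8.5,2.6,-3.8,0,0,0,0],[8.5,2.6,-3.8,0,0,0,0],[8.5,2.6,-3.8,0,0,0,0],[8.5,2.6,-3.8,0,0,0,0],[8.5,2.6,-3.8,0,0,0,0],[8.5,2.6,-3.8,0,0,0,0],[8.5,2.6,-3.8,0,0,0,0],[8.5,2.6,-3.8,0,0,0,0],[8.5,2.6,-3.8,0,0,0,0],[8.5,2.6,-3.8,0,0,0,0],[8.5,2.6,-3.8,0,0,0,0],[8.5,2.6,-3.8,-1,0,0,0],[8.5,2.3,-3.1,-1,0,0,0],[8.5,0,0,0,0,0,0],[8.5,0,0,0,0,0,0]]]'
cat >> h.py <<'E'
def wrist(name=None):
    o=manip.get_obs(); p,d=eyes.camera('wrist'); P=eyes.camera_params('wrist')
    T=np.eye(4);T[:3,:3]=R.from_quat(o['ee_rot']).as_matrix();T[:3,3]=o['position']
    if name: cv2.imwrite(f'pics/{name}.png',p[:,:,::-1])
    return o,p,d,P,T@P['hand_eye']
def pts(P,W,px,d):
    z=d[px[:,1],px[:,0]]; k=z>0; px=px[k]; z=z[k]
    return (np.c_[(px[:,0]-P['cx'])/P['fx'],(px[:,1]-P['cy'])/P['fy'],np.ones(len(px))]*z[:,None])@W[:3,:3].T+W[:3,3]
E
python3 - <<'E'
from h import *
o,p,d,P,W=wrist('w1'); print(o['joint_pos'].round(3),o['position'],R.from_quat(o['ee_rot']).as_matrix()[:,1].round(3),o['ft_force'],o['torque'])
for c in('red','blue','yellow'):
    b=blob(p,c,(0,0,560,420))
    if b is None: continue
    w=pts(P,W,b[0],d); print(c,len(w),b[1],np.percentile(w,[2,50,98],axis=0).round(4).tolist(),w[w[:,2]>np.percentile(w[:,2],95)-.003].mean(0))
E
```

```text
clock: 2.6
position: [0.6349, -0.0751, 0.1866]
ee_rot: [0.137, 0.991, 0.0, -0.0]
ft_force: [-0.2, 1.1, 0.7]
grip_width: 0.994
grasp_force: 0.0
[-0.364  0.406  0.548  1.474 -0.214  1.322  1.496] [ 0.63494433 -0.07507529  0.1865858 ] [0.272 0.962 0.   ] [-0.24743246  1.05639797  0.65133007] [ 0.03680481  0.02283474 -0.02553213]
red 1440 [279.98961219 212.02493075] [[0.6168, -0.0946, 0.0994], [0.6348, -0.0743, 0.1029], [0.6577, -0.0549, 0.1044]] [ 0.63645778 -0.0743102   0.10295076]
blue 604 [281.125      101.58881579] [[0.5286, -0.0569, 0.0708], [0.5465, -0.048, 0.0728], [0.565, -0.0395, 0.0743]] [ 0.54648215 -0.04795404  0.07280393]
yellow 216 [267.8          1.05909091] [[0.4396, -0.0683, 0.0122], [0.4499, -0.0329, 0.0169], [0.4587, -0.0031, 0.0208]] [ 0.4498132  -0.0333698   0.01912575]
```

View pics/w1.png

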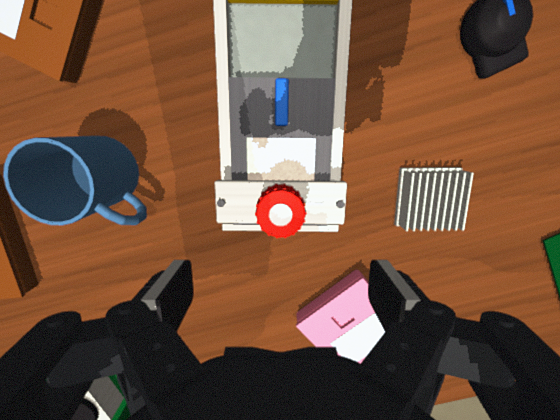

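The wrist view shows the knob centred at (280,212), straight ahead of the open fingers. The fin is at (281,102), and the mug and heat sink are well to each side. The knob is at about (0.636, −0.075) with its top at 0.103. I'll descend around it and close gently.

```bash
python3 -m crank '[[[8.5,0.1,0,-2,0,0,0],[8.5,0,0,-3,0,0,0],[8.5,0,0,-3,0,0,0],[8.5,0,0,-2,0,0,0],[8.5,0,0,-1.8,0,0,0],[8.5,0,0,0,0,0,0],[8.5,0,0,0,0,0,0]]]' 30
python3 -m crank '[[[5.5,0,0,0,0,0,0],[5.5,0,0,0,0,0,0],[5.5,0,0,0,0,0,0],[3.8,0,0,0,0,0,0],[3.8,0,0,0,0,0,0],[3.8,0,0,0,0,0,0],[3.8,0,0,0,0,0,0]]]' 30
python3 -c "
from h import *
o=manip.get_obs();print(o['torque'],o['joint_pos'])"
```

```text
clock: 3.52
position: [0.6368, -0.0757, 0.0698]
ee_rot: [0.137, 0.991, 0.0, 0.001]
ft_force: [0.4, 0.0, -0.0]
grip_width: 0.998
grasp_force: 0.0
clock: 4.4
position: [0.6364, -0.0755, 0.0692]
ee_rot: [0.137, 0.991, 0.0, 0.0]
ft_force: [-0.9, 0.8, 4.2]
grip_width: 0.495
grasp_force: 30.2
[ 0.16646394  0.14937423 -0.0267829 ] [-0.33899901  0.50860216  0.51269524  1.59654653 -0.27063808  1.10727578
  1.53633235]
```

Gripped. A first test turn.

```bash
python3 -m crank '[[[3.8,0,0,0.03,0,0,-6],[3.8,0,0,0.03,0,0,-7],[3.8,0,0,0.03,0,0,-7],[3.8,0,0,0,0,0,0]]]' 30
cat > s.py <<'E'
from h import *
o=manip.get_obs(); y=R.from_quat(o['ee_rot']).as_matrix()[:,1]
print('tau',o['torque'].round(3),'F',o['ft_force'].round(1),'pos',o['position'].round(4),'yaw_y',round(np.degrees(np.arctan2(y[1],y[0])),2),'j',o['joint_pos'].round(2))
E
python3 s.py
```

```text
clock: 4.9
position: [0.6365, -0.0751, 0.07]
ee_rot: [0.307, 0.952, 0.0, 0.0]
ft_force: [0.7, 1.9, 4.7]
grip_width: 0.498
grasp_force: 30.2
tau [ 0.42  -0.133  0.125] F [0.7 1.9 4.7] pos [ 0.6365 -0.0751  0.07  ] yaw_y 54.27 j [-0.39  0.52  0.58  1.6  -0.31  1.11  1.22]
```

Torque is +0.15 N m, as expected. I'll continue to 90°.

```bash
python3 -m crank '[[[3.8,0,0,0.04,0,0,-10],[3.8,0,0,0.05,0,0,-10],[3.8,0,0,0.04,0,0,-10],[3.8,0,0,0.05,0,0,-10],[3.8,0,0,0,0,0,0]]]' 30
python3 s.py
python3 -m crank '[[[3.8,0,0,0.04,0,0,-10],[3.8,0,0,0.05,0,0,-10],[3.8,0,0,0.04,0,0,-10],[3.8,0,0,0,0,0,0]]]' 30
python3 s.py
```

```text
clock: 5.52
position: [0.6372, -0.0747, 0.0718]
ee_rot: [0.613, 0.79, 0.001, 0.001]
ft_force: [5.1, 3.9, 0.8]
grip_width: 0.495
grasp_force: 30.4
tau [ 0.801 -1.097  0.115] F [5.1 3.9 0.8] pos [ 0.6372 -0.0747  0.0718] yaw_y 14.45 j [-0.49  0.56  0.73  1.6  -0.4   1.13  0.59]
clock: 6.02
position: [0.6377, -0.0749, 0.0732]
ee_rot: [0.796, 0.605, 0.001, 0.001]
ft_force: [7.6, 2.8, 1.2]
grip_width: 0.495
grasp_force: 30.6
tau [ 0.624 -1.726  0.129] F [7.6 2.8 1.2] pos [ 0.6377 -0.0749  0.0732] yaw_y -15.5 j [-0.56  0.6   0.84  1.6  -0.48  1.15  0.12]
```

```bash
cat >> s.py <<'E'
import sys
sys.exit(int(o['torque'][2]>0.18))
E
python3 -m crank '[[[3.8,0.06,0,0,0,0,0],[3.8,0.04,0.03,0.02,0,0,-3],[3.8,0,0,0.01,0,0,-3],[3.8,0,0,0,0,0,0]]]' 30 >/dev/null
python3 s.py && python3 -m crank '[[[3.8,0,0,0.01,0,0,-2],[3.8,0,0,0,0,0,0]]]' >/dev/null
python3 s.py && python3 -m crank '[[[3.8,0,0,0.01,0,0,-2],[3.8,0,0,0,0,0,0]]]' >/dev/null
python3 s.py && python3 -m crank '[[[3.8,0,0,0.01,0,0,-2],[3.8,0,0,0,0,0,0]]]' >/dev/null
python3 s.py && python3 -m crank '[[[3.8,0,0,0.01,0,0,-2],[3.8,0,0,0,0,0,0]]]' >/dev/null
python3 s.py
```

```text
tau [ 0.589 -1.024  0.135] F [5.  2.8 2.3] pos [ 0.638  -0.0749  0.0734] yaw_y -21.43 j [-0.58  0.61  0.86  1.6  -0.5   1.16  0.03]
tau [ 0.494 -1.114  0.18 ] F [4.5 2.7 1.8] pos [ 0.638  -0.0749  0.0735] yaw_y -23.42 j [-0.58  0.61  0.87  1.6  -0.5   1.16 -0.  ]
tau [ 0.538 -1.185  0.115] F [4.1 2.8 1.9] pos [ 0.638  -0.0749  0.0736] yaw_y -25.43 j [-0.58  0.62  0.88  1.6  -0.51  1.16 -0.03]
tau [ 0.501 -1.21   0.197] F [5.9 2.6 2.3] pos [ 0.6381 -0.0749  0.0737] yaw_y -27.43 j [-0.59  0.62  0.89  1.6  -0.51  1.17 -0.07]
tau [ 0.501 -1.21   0.197] F [5.9 2.6 2.3] pos [ 0.6381 -0.0749  0.0737] yaw_y -27.43 j [-0.59  0.62  0.89  1.6  -0.51  1.17 -0.07]
```

Torque noise is about 0.03, so I'll average a few readings at each step.

```bash
cat > s2.py <<'E'
from h import *
import sys
t=[]
for _ in range(4):
    eyes.camera('wrist'); o=manip.get_obs(); t.append(o['torque'][2])
y=R.from_quat(o['ee_rot']).as_matrix()[:,1]
print(round(o['clock'],2),'tauz',round(np.mean(t),3),round(np.std(t),3),'F',o['ft_force'].round(1),'z',o['position'][2].round(4),'turned',round(74.2-np.degrees(np.arctan2(y[1],y[0])),1),'j3,7',o['joint_pos'][[2,6]].round(2))
sys.exit(int(np.mean(t)>0.19))
E
T="python3 s2.py"
$T && python3 -m crank '[[[3.8,0,0,0.01,0,0,-2],[3.8,0,0,0,0,0,0]]]' >/dev/null &&
$T && python3 -m crank '[[[3.8,0,0,0.01,0,0,-2],[3.8,0,0,0,0,0,0]]]' >/dev/null &&
$T && python3 -m crank '[[[3.8,0,0,0.01,0,0,-2],[3.8,0,0,0,0,0,0]]]' >/dev/null &&
$T && python3 -m crank '[[[3.8,0,0,0.01,0,0,-2],[3.8,0,0,0,0,0,0]]]' >/dev/null &&
$T && python3 -m crank '[[[3.8,0,0,0.01,0,0,-2],[3.8,0,0,0,0,0,0]]]' >/dev/null &&
$T && python3 -m crank '[[[3.8,0,0,0.01,0,0,-2],[3.8,0,0,0,0,0,0]]]' >/dev/null &&
$T
```

```text
7.47 tauz 0.144 0.027 F [5.4 2.3 1.9] z 0.0737 turned 101.6 j3,7 [ 0.89 -0.07]
7.92 tauz 0.143 0.031 F [5.  2.6 1.8] z 0.0738 turned 103.6 j3,7 [ 0.89 -0.1 ]
8.38 tauz 0.129 0.022 F [6.5 2.3 1.3] z 0.0738 turned 105.6 j3,7 [ 0.9  -0.13]
8.82 tauz 0.163 0.012 F [ 5.   1.5 -0.1] z 0.074 turned 107.6 j3,7 [ 0.91 -0.16]
9.28 tauz 0.175 0.025 F [5.7 3.2 0.8] z 0.074 turned 109.6 j3,7 [ 0.92 -0.19]
9.72 tauz 0.169 0.047 F [5.7 0.8 0.8] z 0.0741 turned 111.6 j3,7 [ 0.92 -0.22]
10.18 tauz 0.168 0.016 F [5.2 1.5 1.1] z 0.0742 turned 113.6 j3,7 [ 0.93 -0.25]
```

```bash
sed -i 's/>0.19/>0.215/' s2.py; T="python3 s2.py"
python3 -m crank '[[[3.8,0.04,0,0.01,0,0,-2],[3.8,0,0,0,0,0,0]]]' >/dev/null &&
$T && python3 -m crank '[[[3.8,0,0,0.01,0,0,-2],[3.8,0,0,0,0,0,0]]]' >/dev/null &&
$T && python3 -m crank '[[[3.8,0,0,0.01,0,0,-2],[3.8,0,0,0,0,0,0]]]' >/dev/null &&
$T && python3 -m crank '[[[3.8,0,0,0.01,0,0,-2],[3.8,0,0,0,0,0,0]]]' >/dev/null &&
$T && python3 -m crank '[[[3.8,0,0,0.01,0,0,-2],[3.8,0,0,0,0,0,0]]]' >/dev/null &&
$T && python3 -m crank '[[[3.8,0,0,0.01,0,0,-2],[3.8,0,0,0,0,0,0]]]' >/dev/null &&
$T && python3 -m crank '[[[3.8,0,0,0.01,0,0,-2],[3.8,0,0,0,0,0,0]]]' >/dev/null &&
$T && python3 -m crank '[[[3.8,0,0,0.01,0,0,-2],[3.8,0,0,0,0,0,0]]]' >/dev/null &&
$T
```

```text
10.62 tauz 0.146 0.018 F [4.3 2.5 1.9] z 0.0743 turned 115.6 j3,7 [ 0.94 -0.28]
11.07 tauz 0.117 0.03 F [5.6 1.2 2.3] z 0.0744 turned 117.6 j3,7 [ 0.95 -0.31]
11.53 tauz 0.134 0.013 F [5.5 1.2 1.1] z 0.0745 turned 119.6 j3,7 [ 0.95 -0.34]
11.97 tauz 0.16 0.017 F [5.5 1.5 0.9] z 0.0746 turned 121.6 j3,7 [ 0.96 -0.37]
12.43 tauz 0.208 0.016 F [5.6 1.7 1. ] z 0.0746 turned 123.6 j3,7 [ 0.97 -0.41]
12.88 tauz 0.296 0.022 F [ 6.4  1.5 -1.2] z 0.0746 turned 125.6 j3,7 [ 0.98 -0.44]
```

The end stop is felt. Torque climbs 0.09 N m per 2°, which matches the bush stiffness, and the hand is about 3° past. I'll ease back, open, lift, and turn back over the fin.

```bash
python3 -m crank '[[[3.8,0,0,0,0,0,2.5],[8.5,0,0,0,0,0,0],[8.5,0,0,0,0,0,0],[8.5,0,0,0,0,0,0],[8.5,0,0,0,0,0,0],[8.5,0,0,2,0,0,0],[8.5,0,0,3,0,0,0],[8.5,0,0,3,0,0,0],[8.5,0,0,2,0,0,0],[8.5,0,0,0,0,0,0]]]'
python3 -m crank '[[[8.5,-0.7,0.2,0,0,0,9.4],[8.5,-0.7,0.2,0,0,0,9.4],[8.5,-0.7,0.2,0,0,0,9.4],[8.5,-0.7,0.2,0,0,0,9.4],[8.5,-0.7,0.2,0,0,0,9.4],[8.5,-0.7,0.2,0,0,0,9.4],[8.5,-0.7,0.2,0,0,0,9.4],[8.5,-0.7,0.2,0,0,0,9.4],[8.5,-0.7,0.2,0,0,0,9.4],[8.5,-0.7,0.2,0,0,0,9.4],[8.5,-0.7,0.2,0,0,0,9.4],[8.5,-0.7,0.2,0,0,0,9.4],[8.5,-0.8,0.2,0,0,0,9.4],[8.5,0,0,0,0,0,0],[8.5,0,0,0,0,0,0]]]'
python3 s.py; python3 - <<'E'
from h import *
o,p,d,P,W=wrist('w2')
for c in('red','blue','yellow'):
    b=blob(p,c,(0,0,560,420))
    if b is None: continue
    w=pts(P,W,b[0],d); t=w[w[:,2]>np.percentile(w[:,2],90)-.004]; print(c,len(w),b[1],t.mean(0).round(4),((np.percentile(t,1,axis=0)+np.percentile(t,99,axis=0))/2).round(4))
    q=t[:,:2]-t[:,:2].mean(0); e=np.linalg.svd(q,full_matrices=False)[2][0]; print('  dir',np.degrees(np.arctan(e[1]/e[0])).round(1))
E
```

```text
clock: 14.12
position: [0.6383, -0.0756, 0.1766]
ee_rot: [0.938, 0.348, 0.001, 0.0]
ft_force: [0.2, -0.6, -0.3]
grip_width: 0.996
grasp_force: 0.0
clock: 16.0
position: [0.5456, -0.0493, 0.1744]
ee_rot: [0.15, 0.989, -0.0, -0.0]
ft_force: [0.0, -0.5, 0.8]
grip_width: 0.993
grasp_force: 0.0
tau [ 0.051  0.013 -0.034] F [ 0.  -0.5  0.8] pos [ 0.5456 -0.0493  0.1744] yaw_y 72.69 j [-0.6   0.21  0.69  1.74 -0.14  1.24  1.4 ]
red 1236 [282.49232013 316.10670978] [ 0.6359 -0.0739  0.108 ] [ 0.6371 -0.0742  0.1073]
  dir 79.9
blue 547 [280.80291971 203.71532847] [ 0.5455 -0.0475  0.0727] [ 0.546  -0.0476  0.0725]
  dir -16.5
yellow 1110 [277.96953405  95.89695341] [ 0.4489 -0.02    0.0228] [ 0.449  -0.0195  0.0227]
  dir 73.4
```

View pics/w2.png

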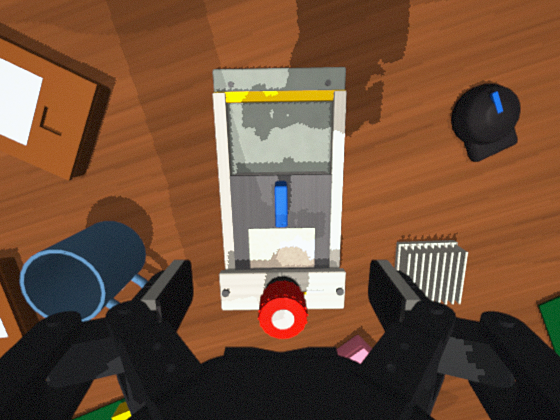

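Knob top has risen 5 mm to 0.108, matching ~2.07 rad. The fin at (281,204) is centred between the fingers with the dock straight up the picture, and the yellow stop is at (278,96). I'll go down on the fin.

```bash
python3 -m crank '[[[6,0,0.1,-2.5,0,0,0.8],[5,0,0,-3,0,0,0],[5,0,0,-3,0,0,0],[5,0,0,-2.5,0,0,0],[5,0,0,-1.6,0,0,0],[5,0,0,0,0,0,0],[5,0,0,0,0,0,0]]]' 30; python3 s.py
python3 -m crank '[[[2.5,0,0,0,0,0,0],[2.5,0,0,0,0,0,0],[2,0,0,0,0,0,0],[0.8,0,0,0,0,0,0],[0.8,0,0,0,0,0,0],[0.8,0,0,0,0,0,0],[0.8,0,0,0,0,0,0]]]' 30; python3 s.py
```

```text
clock: 16.92
position: [0.5463, -0.0484, 0.0496]
ee_rot: [0.142, 0.99, 0.0, 0.001]
ft_force: [-1.0, -1.0, -0.2]
grip_width: 0.582
grasp_force: 0.0
tau [ 0.063  0.02  -0.021] F [-1.  -1.  -0.2] pos [ 0.5463 -0.0484  0.0496] yaw_y 73.67 j [-0.54  0.36  0.65  1.87 -0.25  1.    1.5 ]
clock: 17.8
position: [0.5457, -0.0482, 0.0489]
ee_rot: [0.142, 0.99, 0.0, 0.0]
ft_force: [-1.5, -1.3, 5.0]
grip_width: 0.107
grasp_force: 29.9
tau [ 0.089  0.402 -0.032] F [-1.5 -1.3  5. ] pos [ 0.5457 -0.0482  0.0489] yaw_y 73.7 j [-0.54  0.36  0.65  1.87 -0.25  0.99  1.5 ]
```

```bash
python3 -m crank '[[[0.8,-0.24,0.07,0,0,0,0],[0.8,-0.24,0.07,0,0,0,0],[0.8,-0.24,0.07,0,0,0,0],[0.8,-0.24,0.07,0,0,0,0]]]' 30; python3 s.py
```

```text
clock: 18.3
position: [0.5362, -0.0455, 0.049]
ee_rot: [0.142, 0.99, 0.0, 0.0]
ft_force: [4.2, -0.4, 3.3]
grip_width: 0.11
grasp_force: 29.8
tau [-0.273 -0.896  0.004] F [ 4.2 -0.4  3.3] pos [ 0.5362 -0.0455  0.049 ] yaw_y 73.69 j [-0.56  0.34  0.65  1.9  -0.24  0.99  1.49]
```

It slides freely at about 5 N.

```bash
python3 -m crank '[[[0.8,-0.48,0.14,0,0,0,0],[0.8,-0.48,0.14,0,0,0,0],[0.8,-0.48,0.14,0,0,0,0],[0.8,-0.48,0.14,0,0,0,0],[0.8,-0.48,0.14,0,0,0,0]]]' 30 && python3 s.py && python3 -m crank '[[[0.8,-0.48,0.14,0,0,0,0],[0.8,-0.48,0.14,0,0,0,0],[0.8,-0.48,0.14,0,0,0,0],[0.8,-0.48,0.14,0,0,0,0],[0.8,-0.48,0.14,0,0,0,0]]]' 30; python3 s.py
```

```text
clock: 18.92
position: [0.5119, -0.0384, 0.0489]
ee_rot: [0.142, 0.99, 0.0, 0.0]
ft_force: [4.6, -1.8, 5.3]
grip_width: 0.111
grasp_force: 30.3
tau [-0.312 -1.065 -0.002] F [ 4.6 -1.8  5.3] pos [ 0.5119 -0.0384  0.0489] yaw_y 73.7 j [-0.59  0.28  0.66  1.96 -0.21  0.97  1.45]
clock: 19.55
position: [0.4879, -0.0314, 0.0489]
ee_rot: [0.142, 0.99, 0.0, 0.0]
ft_force: [3.9, -2.4, 4.7]
grip_width: 0.111
grasp_force: 30.3
tau [-0.328 -1.107  0.034] F [ 3.9 -2.4  4.7] pos [ 0.4879 -0.0314  0.0489] yaw_y 73.7 j [-0.63  0.22  0.66  2.02 -0.16  0.95  1.4 ]
```

```bash
cat > s3.py <<'E'
from h import *
import sys
o=manip.get_obs(); f=o['ft_force']@[.959,-.282,0]; s=(o['position']-[.5457,-.0482,0])@[-.959,.282,0]
print('pull',round(f,1),'slid mm',round(s*1e3,1),'F',o['ft_force'].round(1)); sys.exit(int(f>8.5))
E
T="python3 s3.py"
python3 -m crank '[[[0.8,-0.24,0.07,0,0,0,0],[0.8,-0.24,0.07,0,0,0,0],[0.8,-0.24,0.07,0,0,0,0],[0.8,0,0,0,0,0,0]]]' 30 >/dev/null; $T &&
python3 -m crank '[[[0.8,-0.096,0.028,0,0,0,0],[0.8,0,0,0,0,0,0]]]'>/dev/null && $T &&
python3 -m crank '[[[0.8,-0.096,0.028,0,0,0,0],[0.8,0,0,0,0,0,0]]]'>/dev/null && $T &&
python3 -m crank '[[[0.8,-0.096,0.028,0,0,0,0],[0.8,0,0,0,0,0,0]]]'>/dev/null && $T &&
python3 -m crank '[[[0.8,-0.096,0.028,0,0,0,0],[0.8,0,0,0,0,0,0]]]'>/dev/null && $T &&
python3 -m crank '[[[0.8,-0.096,0.028,0,0,0,0],[0.8,0,0,0,0,0,0]]]'>/dev/null && $T &&
python3 -m crank '[[[0.8,-0.096,0.028,0,0,0,0],[0.8,0,0,0,0,0,0]]]'>/dev/null && $T &&
python3 -m crank '[[[0.8,-0.096,0.028,0,0,0,0],[0.8,0,0,0,0,0,0]]]'>/dev/null && $T
```

```text
pull 3.8 slid mm 67.7 F [ 3.5 -1.8  7.1]
pull 5.1 slid mm 68.5 F [ 5.  -1.3  5.8]
pull 4.8 slid mm 69.4 F [ 4.5 -1.6  4.8]
pull 4.9 slid mm 70.4 F [ 4.8 -1.3  6. ]
pull 3.9 slid mm 71.4 F [ 3.6 -1.7  5.2]
pull 5.9 slid mm 72.1 F [ 5.7 -1.8  3.7]
pull 8.6 slid mm 72.5 F [ 8.1 -2.9  2. ]
```

```bash
python3 -m crank '[[[0.8,-0.048,0.014,0,0,0,0],[0.8,0,0,0,0,0,0],[0.8,0,0,0,0,0,0]]]'>/dev/null; python3 s3.py
python3 -m crank '[[[2.5,0,0,0,0,0,0],[5,0,0,0,0,0,0],[5,0,0,0,0,0,0],[5,0,0,0,0,0,0],[5,0,0,2,0,0,0],[5,0,0,3,0,0,0],[5,0,0,3,0,0,0],[8,0,0,3,0,0,0],[8,0,0,2,0,0,0],[8,0,0,0,0,0,0],[8,0,0,0,0,0,0]]]'
python3 - <<'E'
from h import *
o,p,d,P,W=wrist('w3')
c={}
for k,z in(('red',0),('blue',0),('yellow',0)):
    b=blob(p,k,(0,0,560,420)); w=pts(P,W,b[0],d); t=w[w[:,2]>np.percentile(w[:,2],90)-.004]; c[k]=t.mean(0); print(k,b[1],c[k].round(4))
print('fin to stop mid',(c['blue']-c['yellow'])[:2]@[.959,-.282])
E
```

```text
pull 9.5 slid mm 72.8 F [ 9.2 -2.2  1.9]
clock: 23.3
position: [0.474, -0.0275, 0.1778]
ee_rot: [0.142, 0.99, -0.0, -0.001]
ft_force: [0.4, -0.2, -0.6]
grip_width: 0.937
grasp_force: 0.0Traceback (most recent call last):
  File "<stdin>", line 5, in <module>
TypeError: 'NoneType' object is not subscriptable
```

View pics/w3.png

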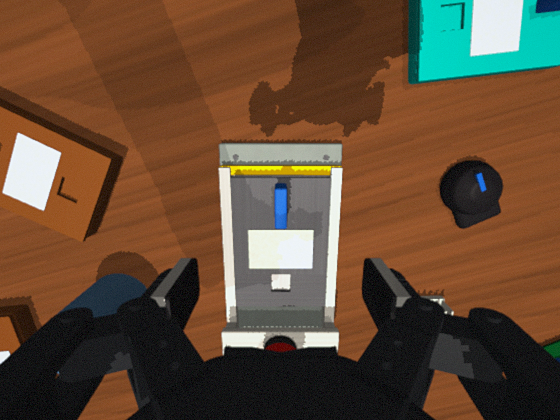

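The drive's front edge now lies against the yellow bar at about (280,176). The fin at (281,205) is free, the fingers are open and clear, and the mouse is in place. The force rise at 72.5 mm of travel confirms contact, so I'll hand in.

```bash
python3 -c "
from workcell import job; print(job.hand_in())"
```

```text
the job is handed in; nothing more can be done
None
```

I turned the knob clockwise to its end stop and eased off, slid the drive 72 mm forward to the yellow stop, released it, and handed the job in at about 23 s of the 72 s allowed; no verdict came back.

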